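# Fit the tested upper half on its dowels and hold the seam shut

## Robot

A 6-joint arm with a two-finger parallel gripper is mounted at the origin on the work surface. World frame = base frame: x ahead of the robot, y to its left, z up, the work surface at z = 0. Lengths are in m, angles in rad, forces in N, time in s.
With the tool pointing down it reaches from about 0.325 to 0.9 m from the base axis. Payload 6.1 kg.
Tool frame: the origin (TCP) lies on the centre line of the jaws, within the pads' length; the fingertips stand 17 mm ahead of it and the grasp point (between the pads) lies 2 mm behind it; z points along the fingers, y is the line along which they close (so a half turn about z gives the same grasp; the last joint's range is limited). The gripper opens to 87 mm and grips with 3 to 60 N. Pads are 19 mm wide; open, the fingers measure 117 mm over their backs; the gripper's body (75 mm by 190 mm) begins 51 mm behind the grasp point.
Start: joints at [1.028, 0.22, 1.526, -0, 1.395, -0.126], TCP at [0.253, 0.571, 0.24] pointing down, gripper open.
Joint ranges: [-2.98, 2.98], [-0.91, 2.08], [0.09, 2.57], [-1.24, 4.39], [0.2, 2.65], [-2.68, 2.68]. Speed limits (rad/s): [2.57, 2.57, 3.01, 3.14, 3.14, 3.14].

## Interface

Orientations are given as a 3x3 rotation matrix whose columns are the frame's x, y, z axes.
In Python, from plant import robot gives the robot as it stands.
- The arm moves only by the tool step_arm, never from a script. Its argument "steps" is a list of rows, each an object of numbers: "ax", "ay", "az": the turn, a rotation vector about the tool's x, y, z in rad; "x", "y", "z": the shift along the tool's x, y, z in cm; "claw": the opening, from -1 (shut) to 1 (fully open), so that 0 is half open. A call has 1 to 5 rows; each row shifts and turns the commanded pose from where the row before left it, along the tool's axes as they then stand; what a row does not reach is not made up. A row lasts 1/8 s, in which the tool goes at most 62.5 mm and 10.7 degrees, less where a joint would pass 70% of its speed; a pose out of reach is approached as far as the arm can. A call is refused whole if a number of a shift passes 6.25 or a number of a turn 0.188, either way. A call with a gripper value outside its range is refused whole. The fingers move at their own pace and stop on an object; "force" is the grip in N (left out, the last holds). Time passes only in rows, so rows that do not move let the fingers close. It gives the time, the measured TCP pose, the force, the opening and the grip force at its end, in the units of the state.
- robot.observe(): the state, without advancing time (a new reading comes with each control period).
- robot.camera(name): name is "scene" or "top" or "wrist"; returns the picture (420x560x3 uint8, red, green, blue); there is no depth.
- robot.calibration(name): a dict with "mtx" (3x3 intrinsics, pixels), "rvec" (rotation vector, rad) and "tvec" (3), from world to camera coordinates, as OpenCV has them; the wrist camera has in their place "mount" (4x4, takes a point from camera to tool coordinates, whose origin is the TCP and whose axes are the flange's). Camera axes: x right, y down, z forward; pixel columns grow to the right and rows downward; lengths in m; the calibration is good to about 2 mm. A picture is of the moment at which its call begins: read the wrist's pose just before it. calibration takes no time and is no camera call.
- robot.finish_job(): hands the job in; it is judged then, once.
The state is a dict: "t": time; "joint_pos": joint angles; "joint_vel": joint speeds; "joint_torque": joint torques, N m; "eef_pos": TCP position; "eef_rot": TCP orientation; "wrist_force": force on the tool from outside, world axes, zero at the start; "torque": the same for the moment, N m; "width": opening from 0.0 (shut) to 1.0 (fully open); "finger_force": force on a finger pad.
Only numpy, scipy, OpenCV 4.12 (cv2) and the standard library are available. Lean on these libraries where they do the work, as an engineer would, in place of code of your own. Each camera call takes 0.05 s, during which the arm holds its last target. There are 200 camera calls.

## Task

The white upper half with the green terminals has passed its test: pull it up out of its quick-release socket on the test rail, against the sprung catches. Fit it on the two dowels of its lower half, which is clamped in the blue vise, green end over green end, and press it down against the sprung contacts until the seam is fully closed. Keep holding it pressed shut, as for driving the screws: finish while still pressing, and leave the dark module in its socket and everything else on the bench where it is.

Things in the scene. Friction and masses are not known exactly. Their poses are not given: they have to be found in the camera images.
- upper_half: White upper half of a rail module, loose, 0.16 kg, at the start upright in one of the two sockets of test_rack. Lower tier 90 x 53 mm (x by y), 22 mm high, a narrower nose on top. Origin: centre of the underside (the mating face); z up; +x to the end with the green terminals (the other end: grey). Each end has a catch bead 2 mm proud, 2 to 10 mm above the underside. Two holes below, 16 mm deep.
- nose_top (a point): Centre of the top of upper_half, 52 mm above its underside. The nose is 45 mm along upper_half's x, 53 mm along its y and stands 30 mm above the shoulders: grip it across 45 mm (along x) with the fingertips just above the shoulders, or grip the whole part across its 53 mm width (along y).
- hole_big (a point): Mouth of the 9.2 mm hole in the underside of upper_half, near the green end: at x +32, y +14, z 0 mm in upper_half. Takes the 8 mm dowel.
- hole_small (a point): Mouth of the 7.2 mm hole in the underside of upper_half, near the grey end: at x -32, y -14, z 0 mm in upper_half. Takes the 6 mm dowel.
- lower_half: White lower half, 90 x 53 x 32 mm, fixed in the vise jaws. Origin: centre of its flat top (mating) face, 82 mm above the bench; z up; +x to its green end. Closed, the origins and axes of both halves coincide. Two brass dowels stand 12 mm above the face, the last 4 mm tapered to tips 3.6 and 1.6 mm across. Jaws along both long sides, 16 mm below the face; the vise screw sticks out to -y, lower.
- dowel_big (a point): Foot of the 8 mm dowel, on the mating face near the green end: at x +32, y +14, z 0 mm in lower_half.
- dowel_small (a point): Foot of the 6 mm dowel, on the mating face near the grey end: at x -32, y -14, z 0 mm in lower_half.
- contact_strip (a joint): Black strip of sprung contacts, 46 x 12 mm, in the middle of lower_half's face. 0: up, 4 mm proud; grows as pressed; 0.004 (m) when the seam is closed. It pushes back with 5 N when up, 9 N when the seam is closed, so the upper half rides 4 mm high unless pressed down.
- test_rack: Test rack, fixed: aluminium plate 136 x 370 mm, a 35 mm steel rail along its y, two dark sockets on it at y +62 and -62 mm. Origin: centre of its underside; z up. Modules in the sockets have its orientation, give or take a degree. Terminals and a fuse at the rail's ends reach 58 mm above the bench.
- socket_a (a point): Centre of the floor of the socket at y +62 mm, 44 mm above the bench (the other is alike). A yellow sprung roller catch at each end (x +/-56 mm, reaching 18 mm above the floor) holds the module; a straight upward pull of about 12 to 17 N frees it within 8 mm. Fences 5 mm high stand beside the module, 1 mm clear.
- dark_module: Dark grey module of the same size and shape as upper_half, with orange and grey terminals, loose, plugged in the other socket. Stays where it is. Origin: centre of its underside.
- screwdriver: Red-handled screwdriver, 190 mm long, lying on the bench along its x. Bystander.
- solder_reel: Reel of solder standing on its flange, 54 mm across, 36 mm high. Bystander; origin under its centre.
- multimeter: Yellow and black multimeter lying flat, 75 x 140 x 40 mm. Bystander; origin under its centre.
- battery_holder: Black holder with two round cells, 62 x 78 x 22 mm. Bystander; origin under its centre.
- circuit_board: Green circuit board on four short pillars, 84 x 56 x 21 mm. Bystander; origin under its centre.
Not all that is in view belongs to the job. Leave any purple look-alike of the upper_half alone.

How it is judged:
On the way, in this order (a step that is already met when the one before it is completed fails the run):
1. the white upper half has been pulled off the test rail: its underside at least 30 mm above the socket floor (z of upper_half in the frame of test_rack above 0.074 m), for 0.2 s.
2. it is set on the dowels, green end over green end: both holes over their dowels within 2.5 mm and the seam open by less than 7 mm (horizontal distance between hole_big and dowel_big below 0.0025 m and horizontal distance between hole_small and dowel_small below 0.0025 m and z of upper_half in the frame of lower_half below 0.007 m), for 0.1 s.
At the end, for the whole second after the job is handed in: The upper half sits on both dowels (holes within 2.5 mm, level within 0.03 rad), seam closed (open under 1.3 mm), contact strip pressed in, bearing on the lower half with over 7 N, the fingers still pressing it through the last second; the dark module still in its socket (within 8 mm) (horizontal distance between hole_big and dowel_big below 0.0025 m and horizontal distance between hole_small and dowel_small below 0.0025 m and z of upper_half in the frame of lower_half below 0.0013 m and angle between the z axis of upper_half and the z axis of lower_half, either way round below 0.03 rad and value of joint contact_strip above 0.0027 m and contact force between upper_half and lower_half above 7 N and contact force between the fingers and upper_half above 3 N and distance of dark_module from where it was at the start of the episode below 0.008 m); the arm keeps its last pose, push and grip.
It fails at once if the dark module is pulled out of or shifted in its socket (more than 8 mm) (distance of dark_module from where it was at the start of the episode above 0.008 m).
It fails at once if another thing on the bench is pushed away (more than 20 mm) (distance of any of screwdriver, solder_reel, multimeter, battery_holder, circuit_board from where it was at the start of the episode above 0.02 m).
It also fails if it takes over 38 s, if anything falls off the work surface, if the arm or the gripper's body presses on something with over 40 N, if the wrist force passes 120 N, or if a joint passes its speed limit or range.

## Working session

There is one attempt and no reset: what is moved stays moved. The work goes in short steps, Python scripts to look and compute and a tool call to move; the robot and the scene stay as the last step left them, time stands still between calls to the robot, and variables do not carry over. Pictures are saved under pics/ and viewed, at most 10 in all, crops included, and the job is handed in when it is done.

Besides the shell and the picture viewer there is one more tool, called after "Call:" as name(argument=value, ...) on one line, values as JSON. step_arm: Moves the arm, as the interface text tells. Its arguments: {"type":"object","properties":{"steps":{"type":"array"},"force":{"type":"number"}},"required":["steps"]}

```bash
mkdir -p pics
cat > h.py <<'E'
import numpy as np, cv2
from plant import robot
def snap(n,f):
    im=robot.camera(n); cv2.imwrite(f'pics/{f}.png',im[:,:,::-1]); return im
def cam(n,st=None):
    c=robot.calibration(n); K=np.array(c['mtx'])
    if 'mount' in c:
        M=np.array(c['mount']); T=np.eye(4); T[:3,:3]=st['eef_rot']; T[:3,3]=st['eef_pos']; W=T@M
        return K,W[:3,:3],W[:3,3]
    R=cv2.Rodrigues(np.array(c['rvec'],float))[0]; t=np.array(c['tvec'],float).ravel()
    return K,R.T,-R.T@t
def ray(C,p,z):
    K,R,o=C; d=R@np.linalg.solve(K,[p[0],p[1],1.]); return o+d*(z-o[2])/d[2]
def proj(C,X):
    K,R,o=C; q=K@(R.T@(np.array(X)-o)); return q[:2]/q[2]
E
python3 - <<'E'
from h import *
a=snap('scene','s0');b=snap('top','t0')
for n in('scene','top'):
    K,R,o=cam(n);print(n,K[0,0],o.round(3),R[:,2].round(2))
s=robot.observe();print(s['t'],np.round(s['eef_rot'],3).tolist(),s['width']); print(robot.calibration('wrist'))
E
```

```text
scene 432.8611822630739 [1.011 0.699 0.706] [-0.45 -0.64 -0.62]
top 390.74131190962703 [0.365 0.078 1.154] [ 0.17 -0.01 -0.99]
0.1 [[-0.914, 0.405, -0.001], [0.405, 0.914, -0.001], [0.0, -0.002, -1.0]] 1.000851033790619
{'mtx': array([[294.14558114,   0.        , 282.12129015],
       [  0.        , 294.14558114, 210.52260192],
       [  0.        ,   0.        ,   1.        ]]), 'mount': array([[ 1.36987303e-03, -9.53340695e-01, -3.01893429e-01,
         8.28765512e-02],
       [ 9.99999062e-01,  1.31155800e-03,  3.95868596e-04,
         3.28993408e-04],
       [ 1.85531011e-05, -3.01893688e-01,  9.53341597e-01,
        -1.46183848e-01],
       [ 0.00000000e+00,  0.00000000e+00,  0.00000000e+00,
         1.00000000e+00]])}
```

View pics/t0.png

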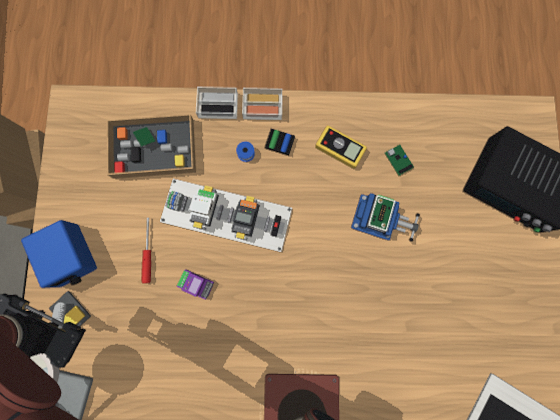

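View pics/s0.png

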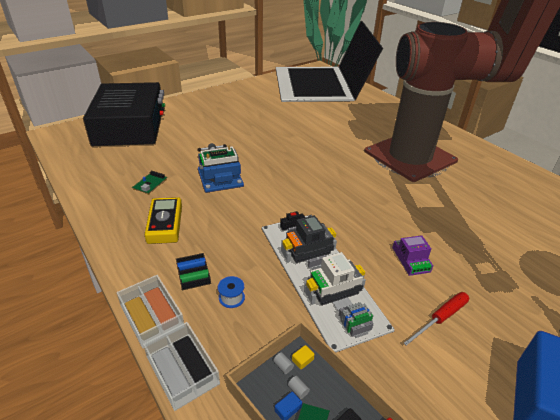

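The top view shows the white module with green terminals at about (203,205) on the rail and the dark one at (245,217). A purple look-alike lies at (196,284), off the rail, and the lower half is in the vise at (381,213). The white one on the rail fits the description, so I'll confirm it in an enlarged crop and measure the plate there too.

Run:
```python
from h import *
t=cv2.imread('pics/t0.png')
a=cv2.resize(t[170:260,155:300],None,fx=4,fy=4,interpolation=cv2.INTER_CUBIC)
b=cv2.resize(t[185:250,345:430],None,fx=2.5,fy=2.5,interpolation=cv2.INTER_CUBIC)
o=np.zeros((360,580+213,3),np.uint8);o[:,:580]=a[:360];o[:b.shape[0],580:580+b.shape[1]]=b[:, :213]
cv2.imwrite('pics/c0.png',o)
C=cam('top')
# plate: bright, low saturation
hsv=cv2.cvtColor(t,cv2.COLOR_BGR2HSV)
m=((hsv[...,1]<40)&(hsv[...,2]>150)).astype(np.uint8); m[:, :150]=0;m[:, 310:]=0;m[:170]=0;m[265:]=0
p=np.argwhere(m)[:,::-1]
W=np.array([ray(C,q,0.006)[:2] for q in p],np.float32)
(c,s,an)=cv2.minAreaRect(W);print('plate',c,s,an)
# green blobs
g=cv2.inRange(hsv,(45,90,60),(80,255,255));n,l,st,ce=cv2.connectedComponentsWithStats(g)
for i in range(1,n):
    if st[i,4]>12: print('green',ce[i].round(1),st[i,4],ray(C,ce[i],.075).round(3))
```

```text
plate (0.5465962886810303, 0.2283986657857895) (0.3695678114891052, 0.13599911332130432) 77.03430938720703
green [143.7 136.1] 243 [0.759 0.465 0.075]
green [273.7 139. ] 112 [0.759 0.09  0.075]
green [398.6 159.4] 311 [ 0.705 -0.27   0.075]
green [205.7 192.9] 59 [0.595 0.278 0.075]
green [169.4 197.9] 18 [0.579 0.379 0.075]
green [381.8 212.7] 284 [ 0.549 -0.218  0.075]
green [536.6 229.4] 21 [ 0.509 -0.652  0.075]
green [182.2 278.8] 69 [0.356 0.33  0.075]
```

View pics/c0.png

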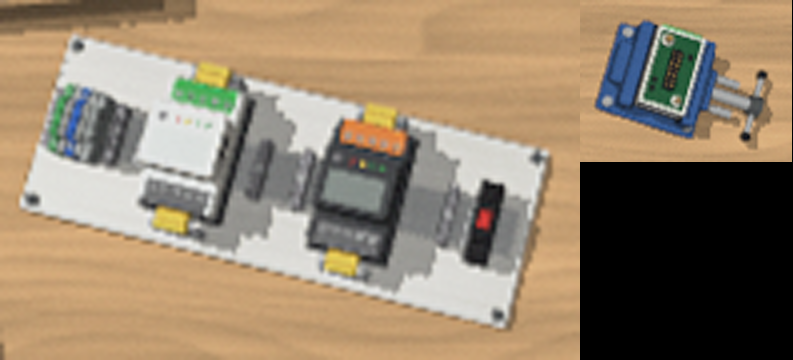

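The crop confirms it. The white module with green terminals (enlarged at (205,92)) sits in the left (+y) socket, with its green end away from the robot. The dark and orange one is in the -y socket. The plate measures 370 x 136 mm as described. On the lower half, the dowels lie upper left and lower right and the vise screw points right, so its +x also points away from the robot. Next I'll move above the module.

```bash
cat >> h.py <<'E'
from scipy.spatial.transform import Rotation as Rn
def plan(pos,yaw,n=None):
    """rows from the measured pose to tool-down pose with tool y at world yaw (rad)"""
    s=robot.observe(); R=np.array(s['eef_rot']); p=np.array(s['eef_pos'])
    y=np.array([np.cos(yaw),np.sin(yaw),0]); z=np.array([0,0,-1.]); G=np.stack([np.cross(y,z),y,z],1)
    w=Rn.from_matrix(R.T@G).as_rotvec(); d=np.array(pos)-p
    if n is None: n=int(max(np.ceil(np.abs(w).max()/.186),np.ceil(np.linalg.norm(d)/.06),1))
    for i in range(n):
        Ri=R@Rn.from_rotvec(w*i/n).as_matrix()
        print('shift',(Ri.T@d/n*100).round(2),'turn',(w/n).round(3))
E
python3 - <<'E'
from h import *
plan([.5605,.2888,.22],np.radians(-13))
E
```

```text
shift [-4.95 -1.67  0.23] turn [-0.     0.     0.173]
shift [-5.16 -0.79  0.23] turn [-0.     0.     0.173]
shift [-5.22  0.1   0.23] turn [-0.     0.     0.173]
shift [-5.12  1.    0.23] turn [-0.     0.     0.173]
shift [-4.88  1.86  0.23] turn [-0.     0.     0.173]
shift [-4.48  2.67  0.23] turn [-0.     0.     0.173]
shift [-3.96  3.4   0.23] turn [-0.     0.     0.173]
shift [-3.31  4.03  0.23] turn [-0.     0.     0.173]
```

Call:
step_arm(steps=[{"x": -4.95,"y": -1.67,"z": 0.23,"az": 0.173,"claw": 1},{"x": -5.16,"y": -0.79,"z": 0.23,"az": 0.173,"claw": 1},{"x": -5.22,"y": 0.1,"z": 0.23,"az": 0.173,"claw": 1},{"x": -5.12,"y": 1.0,"z": 0.23,"az": 0.173,"claw": 1},{"x": -4.88,"y": 1.86,"z": 0.23,"az": 0.173,"claw": 1}])

```text
schema error: expected keys ax, ay, az, x, y, z, claw
```

Call:
step_arm(steps=[{"x": -4.48,"y": 2.67,"z": 0.23,"az": 0.173,"claw": 1},{"x": -3.96,"y": 3.4,"z": 0.23,"az": 0.173,"claw": 1},{"x": -3.31,"y": 4.03,"z": 0.23,"az": 0.173,"claw": 1},{"claw": 1},{"claw": 1}])

```text
schema error: expected keys ax, ay, az, x, y, z, claw
```

Run:
```python
from h import *
s=robot.observe();snap('wrist','w1');print(s['t'],s['eef_pos'],np.round(s['eef_rot'],3).tolist(),s['wrist_force'])
import json;json.dump({k:np.array(s[k]).tolist() for k in('eef_pos','eef_rot')},open('w1.json','w'))
C=cam('wrist',s)
c=np.array([.5605,.2888]);a=np.radians(-13);X=np.array([np.cos(a),np.sin(a)]);Y=np.array([-X[1],X[0]])
for x,y in((22.5,26.5),(22.5,-26.5),(-22.5,-26.5),(-22.5,26.5)):print(proj(C,[*(c+(x*X+y*Y)/1000),.096]).round(1))
```

```text
0.1 [0.25275835 0.57104433 0.23856377] [[-0.914, 0.405, -0.001], [0.405, 0.914, -0.001], [0.0, -0.002, -1.0]] [-0.43676633 -0.08153554  0.75486295]
[210.1 477.1]
[174.9 481.7]
[165.5 460.5]
[201.8 455.7]
```

View pics/w1.png

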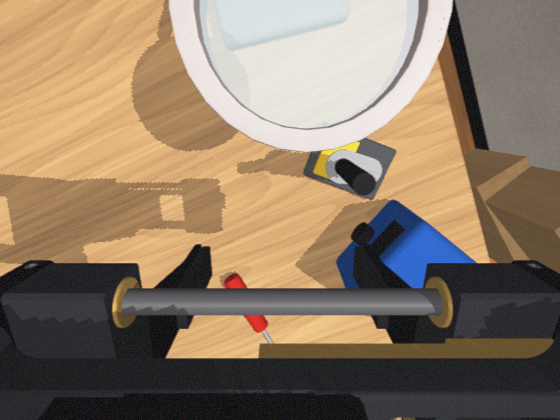

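The rows need every key. This picture shows only the start area, with a lamp at (310,60) behind us. I'll send the move again.

Call:
step_arm(steps=[{"ax": 0,"ay": 0,"x": -4.95,"y": -1.67,"z": 0.23,"az": 0.173,"claw": 1},{"ax": 0,"ay": 0,"x": -5.16,"y": -0.79,"z": 0.23,"az": 0.173,"claw": 1},{"ax": 0,"ay": 0,"x": -5.22,"y": 0.1,"z": 0.23,"az": 0.173,"claw": 1},{"ax": 0,"ay": 0,"x": -5.12,"y": 1.0,"z": 0.23,"az": 0.173,"claw": 1},{"ax": 0,"ay": 0,"x": -4.88,"y": 1.86,"z": 0.23,"az": 0.173,"claw": 1}])

```text
t: 0.78
eef_pos: [0.4462, 0.3936, 0.2277]
eef_rot: [[-0.28, 0.96, -0.0], [0.96, 0.28, -0.0], [-0.0, -0.0, -1.0]]
wrist_force: [1.2, 0.3, 0.3]
width: 0.998
finger_force: 0.0
```

Call:
step_arm(steps=[{"ax": 0,"ay": 0,"x": -4.48,"y": 2.67,"z": 0.23,"az": 0.173,"claw": 1},{"ax": 0,"ay": 0,"x": -3.96,"y": 3.4,"z": 0.23,"az": 0.173,"claw": 1},{"ax": 0,"ay": 0,"x": -3.31,"y": 4.03,"z": 0.23,"az": 0.173,"claw": 1},{"ax": 0,"ay": 0,"x": 0,"y": 0,"z": 0,"az": 0,"claw": 1},{"ax": 0,"ay": 0,"x": 0,"y": 0,"z": 0,"az": 0,"claw": 1}])

```text
t: 1.4
eef_pos: [0.5599, 0.2888, 0.2206]
eef_rot: [[0.227, 0.974, -0.001], [0.974, -0.227, 0.0], [-0.0, -0.001, -1.0]]
wrist_force: [-1.3, -0.6, -0.7]
width: 0.999
finger_force: 0.0
```

Run:
```python
from h import *
s=robot.observe();snap('wrist','w2');print(s['t'],s['eef_pos'],np.round(s['eef_rot'],3).tolist(),s['wrist_force'])
import json;json.dump({k:np.array(s[k]).tolist() for k in('eef_pos','eef_rot')},open('w2.json','w'))
C=cam('wrist',s)
c=np.array([.5605,.2888]);a=np.radians(-13);X=np.array([np.cos(a),np.sin(a)]);Y=np.array([-X[1],X[0]])
for x,y in((22.5,26.5),(22.5,-26.5),(-22.5,-26.5),(-22.5,26.5)):print(proj(C,[*(c+(x*X+y*Y)/1000),.096]).round(1))
```

```text
1.4 [0.55986992 0.28882051 0.22061889] [[0.227, 0.974, -0.001], [0.974, -0.227, 0.0], [-0.0, -0.001, -1.0]] [-1.32178015 -0.61806076 -0.68335583]
[306.2 181.2]
[304.9 233.8]
[259.5 233.9]
[258.1 181.3]
```

View pics/w2.png

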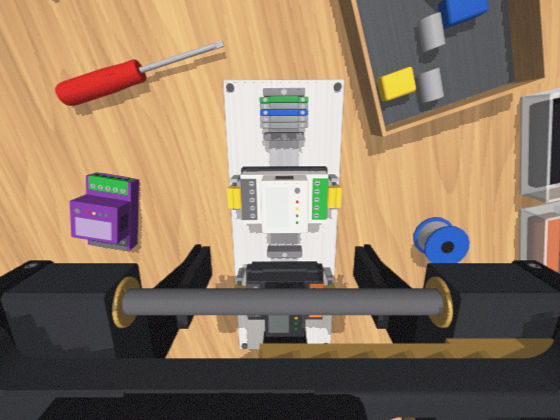

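The wrist view shows the white module at (284,205), green end at (320,200) to the right, and the dark one behind the finger bar at (285,290). The nose's corners fall within about 2 px of where I projected them, at (258–306, 181–234). The estimate holds, so I'll descend with the fingertips stopping about 2.5 mm above the shoulders.

Call:
step_arm(steps=[{"ax": 0,"ay": 0,"az": 0,"x": 0,"y": 0,"z": 4.5,"claw": 0.6},{"ax": 0,"ay": 0,"az": 0,"x": 0,"y": 0,"z": 4.5,"claw": 0.6},{"ax": 0,"ay": 0,"az": 0,"x": 0,"y": 0,"z": 3,"claw": 0.6},{"ax": 0,"ay": 0,"az": 0,"x": 0,"y": 0,"z": 1.5,"claw": 0.6},{"ax": 0,"ay": 0,"az": 0,"x": 0,"y": 0,"z": 0,"claw": 0.6}], force=55)

```text
t: 2.08
eef_pos: [0.5598, 0.2898, 0.0862]
eef_rot: [[0.226, 0.974, -0.0], [0.974, -0.226, 0.0], [0.0, -0.0, -1.0]]
wrist_force: [-0.2, 0.0, 0.4]
width: 0.8
finger_force: 0.0
```

Call:
step_arm(steps=[{"ax": 0,"ay": 0,"az": 0,"x": 0,"y": 0,"z": 0,"claw": -1},{"ax": 0,"ay": 0,"az": 0,"x": 0,"y": 0,"z": 0,"claw": -1},{"ax": 0,"ay": 0,"az": 0,"x": 0,"y": 0,"z": 0,"claw": -1},{"ax": 0,"ay": 0,"az": 0,"x": 0,"y": 0,"z": 0,"claw": -1},{"ax": 0,"ay": 0,"az": 0,"x": 0,"y": 0,"z": 0,"claw": -1}])

```text
t: 2.7
eef_pos: [0.5614, 0.2887, 0.0869]
eef_rot: [[0.228, 0.974, 0.002], [0.974, -0.228, 0.0], [0.001, 0.002, -1.0]]
wrist_force: [3.2, -0.9, 2.0]
width: 0.513
finger_force: 55.0
```

Gripped at 44.6 mm with 55 N. Pulling straight up.

Call:
step_arm(steps=[{"ax": 0,"ay": 0,"az": 0,"x": 0,"y": 0,"z": -0.6,"claw": -1},{"ax": 0,"ay": 0,"az": 0,"x": 0,"y": 0,"z": -0.8,"claw": -1},{"ax": 0,"ay": 0,"az": 0,"x": 0,"y": 0,"z": -1.0,"claw": -1},{"ax": 0,"ay": 0,"az": 0,"x": 0,"y": 0,"z": -3,"claw": -1},{"ax": 0,"ay": 0,"az": 0,"x": 0,"y": 0,"z": -4,"claw": -1}])

```text
t: 3.32
eef_pos: [0.5582, 0.2885, 0.179]
eef_rot: [[0.228, 0.974, -0.006], [0.974, -0.228, -0.001], [-0.003, -0.005, -1.0]]
wrist_force: [0.1, 0.7, -1.1]
width: 0.51
finger_force: 55.0
```

Call:
step_arm(steps=[{"ax": 0,"ay": 0,"az": 0,"x": 0,"y": 0,"z": -4,"claw": -1},{"ax": 0,"ay": 0,"az": 0,"x": 0,"y": 0,"z": -3,"claw": -1},{"ax": 0,"ay": 0,"az": 0,"x": 0,"y": 0,"z": 0,"claw": -1}])

```text
t: 3.7
eef_pos: [0.5611, 0.2896, 0.2531]
eef_rot: [[0.228, 0.974, 0.004], [0.974, -0.228, 0.002], [0.003, 0.003, -1.0]]
wrist_force: [0.1, -0.8, -1.9]
width: 0.511
finger_force: 55.0
```

Run:
```python
from h import *
b=snap('top','t3');C=cam('top')
# vise estimate: white rim + green of lower half in top view
hsv=cv2.cvtColor(b[:,:,::-1].copy(),cv2.COLOR_BGR2HSV)
m=(cv2.inRange(hsv,(45,60,30),(85,255,255))|cv2.inRange(hsv,(0,0,165),(180,50,255)))
m[:190]=0;m[240:]=0;m[:,:360]=0;m[:,405:]=0
m=cv2.morphologyEx(m,cv2.MORPH_OPEN,np.ones((3,3)))
n,l,st,ce=cv2.connectedComponentsWithStats(m);i=1+st[1:,4].argmax()
P=np.argwhere(l==i)[:,::-1]
print(st[i],cv2.minAreaRect(np.array([ray(C,p,.082)[:2] for p in P],np.float32)))
s=robot.observe();print(s['eef_pos'],s['wrist_force'],s['width'])
```

```text
[370 198  25  33 443] ((0.5484267473220825, -0.21504263579845428), (0.05495939776301384, 0.09340614825487137), 73.32488250732422)
[0.5601215  0.28908758 0.25049056] [-0.20907825  0.27268279 -2.60900092] 0.5164394592508115
```

It came free and is still held (width unchanged, about 2 N of weight). The top view puts the lower half at (0.548,-0.215), yaw -16.7°, 93 x 55 mm, which is consistent with 90 x 53. I'll move next to it so the wrist camera can see the dowels.

Run:
```python
from h import *
plan([.528,-.282,.23],np.radians(-16.7))
```

```text
shift [-5.63  0.99  0.2 ] turn [ 0.    -0.     0.006]
shift [-5.63  1.02  0.2 ] turn [ 0.    -0.     0.006]
shift [-5.62  1.06  0.2 ] turn [ 0.    -0.     0.006]
shift [-5.61  1.09  0.2 ] turn [ 0.    -0.     0.006]
shift [-5.61  1.13  0.2 ] turn [ 0.    -0.     0.006]
shift [-5.6   1.16  0.2 ] turn [ 0.    -0.     0.006]
shift [-5.59  1.2   0.2 ] turn [ 0.    -0.     0.006]
shift [-5.59  1.23  0.2 ] turn [ 0.    -0.     0.006]
shift [-5.58  1.26  0.2 ] turn [ 0.    -0.     0.006]
shift [-5.57  1.3   0.2 ] turn [ 0.    -0.     0.006]
```

Call:
step_arm(steps=[{"ax": 0,"ay": 0,"az": 0.006,"x": -5.6,"y": 1.0,"z": 0.2,"claw": -1},{"ax": 0,"ay": 0,"az": 0.006,"x": -5.6,"y": 1.05,"z": 0.2,"claw": -1},{"ax": 0,"ay": 0,"az": 0.006,"x": -5.6,"y": 1.05,"z": 0.2,"claw": -1},{"ax": 0,"ay": 0,"az": 0.006,"x": -5.6,"y": 1.1,"z": 0.2,"claw": -1},{"ax": 0,"ay": 0,"az": 0.006,"x": -5.6,"y": 1.1,"z": 0.2,"claw": -1}])

```text
t: 4.38
eef_pos: [0.5427, 0.003, 0.2372]
eef_rot: [[0.257, 0.966, -0.005], [0.966, -0.257, 0.001], [-0.0, -0.005, -1.0]]
wrist_force: [0.5, 0.3, -0.4]
width: 0.509
finger_force: 55.0
```

Call:
step_arm(steps=[{"ax": 0,"ay": 0,"az": 0.006,"x": -5.6,"y": 1.15,"z": 0.2,"claw": -1},{"ax": 0,"ay": 0,"az": 0.006,"x": -5.6,"y": 1.2,"z": 0.2,"claw": -1},{"ax": 0,"ay": 0,"az": 0.006,"x": -5.6,"y": 1.25,"z": 0.2,"claw": -1},{"ax": 0,"ay": 0,"az": 0.006,"x": -5.6,"y": 1.25,"z": 0.2,"claw": -1},{"ax": 0,"ay": 0,"az": 0.006,"x": -5.6,"y": 1.3,"z": 0.2,"claw": -1}])

```text
t: 5.0
eef_pos: [0.5271, -0.2827, 0.227]
eef_rot: [[0.286, 0.958, -0.004], [0.958, -0.286, 0.003], [0.002, -0.004, -1.0]]
wrist_force: [1.8, 0.5, -1.3]
width: 0.518
finger_force: 55.0
```

Call:
step_arm(steps=[{"ax": 0,"ay": 0,"az": 0,"x": 0,"y": 0,"z": 0,"claw": -1},{"ax": 0,"ay": 0,"az": 0,"x": 0,"y": 0,"z": 0,"claw": -1},{"ax": 0,"ay": 0,"az": 0,"x": 0,"y": 0,"z": 0,"claw": -1}])

```text
t: 5.38
eef_pos: [0.5285, -0.2803, 0.2291]
eef_rot: [[0.284, 0.959, -0.001], [0.959, -0.284, 0.002], [0.001, -0.002, -1.0]]
wrist_force: [0.5, 0.5, -1.1]
width: 0.512
finger_force: 55.0
```

Run:
```python
from h import *
s=robot.observe();im=snap('wrist','w4');print(s['t'],s['eef_pos'],np.round(s['eef_rot'],4).tolist())
import json;json.dump({k:np.array(s[k]).tolist() for k in('eef_pos','eef_rot')},open('w4.json','w'))
cr=im[60:300,180:400];cv2.imwrite('pics/w4c.png',cv2.resize(cr[:,:,::-1],None,fx=2.5,fy=2.5,interpolation=cv2.INTER_CUBIC))
C=cam('wrist',s)
c=np.array([.5484,-.2150]);a=np.radians(-16.7);X=np.array([np.cos(a),np.sin(a)]);Y=np.array([-X[1],X[0]])
for x,y,z in((32,14,94),(-32,-14,94),(32,14,82),(-32,-14,82)):
    q=proj(C,[*(c+(x*X+y*Y)/1000),z/1000]);print(q.round(1),'crop',((q-[180,60])*2.5).round())
```

```text
5.375 [ 0.52851054 -0.28025733  0.22906543] [[0.2845, 0.9587, -0.0015], [0.9587, -0.2845, 0.0015], [0.0011, -0.0018, -1.0]]
[317.4 119.4] crop [343. 148.]
[248.2 150.2] crop [171. 225.]
[316.  119.3] crop [340. 148.]
[249.6 148.9] crop [174. 222.]
```

View pics/w4c.png

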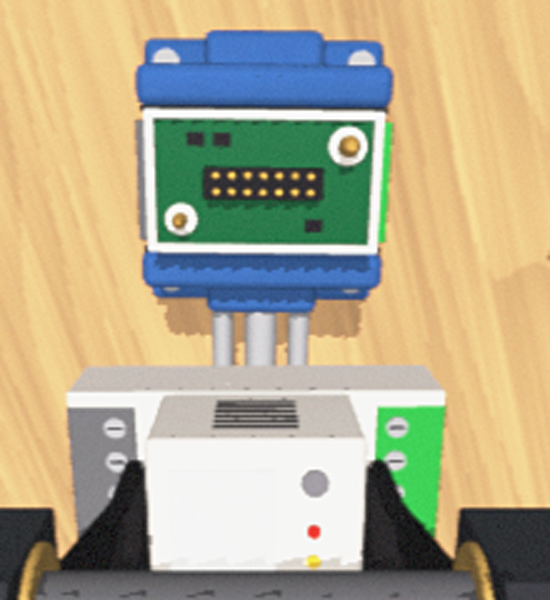

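The crop shows the lower half with its green end on the right, dowel tips at crop (348,146) and (180,220). The held part is below it, also green end right, its far edge at crop row 367. I'll measure the dowels and the held part's edges in this same picture.

```bash
cat > m.py <<'E'
from h import *
import json,sys
def measure(f,s):
    im=cv2.imread(f'pics/{f}.png'); C=cam('wrist',s); R=np.array(s['eef_rot']);p=np.array(s['eef_pos'])
    hsv=cv2.cvtColor(im,cv2.COLOR_BGR2HSV); c0=[(319,118.5),(252,148)]
    out=[]
    for (u,v) in c0:
        u,v=int(u),int(v); m=((hsv[...,1]<60)&(hsv[...,2]>150))|cv2.inRange(hsv,(8,70,60),(30,255,255)).astype(bool)
        w=np.zeros_like(m); cv2_w=np.zeros(m.shape,np.uint8); cv2.circle(cv2_w,(u,v),9,1,-1); m&=cv2_w.astype(bool)
        q=np.argwhere(m)[:,::-1].mean(0); X=ray(C,q,.083); out.append(X); print('dowel',q.round(1),X.round(4),'area',m.sum())
    d=out[0]-out[1]; print('sep',np.hypot(*d[:2]).round(4),'exp .0699','yaw',np.degrees(np.arctan2(d[1],d[0])-np.arctan2(28,64)).round(2),'centre',((out[0]+out[1])/2).round(4),'tool yaw',np.degrees(np.arctan2(R[1,1],R[0,1])).round(2))
    # held part: +y face edges
    g=cv2.GaussianBlur(im,(3,3),0).astype(float)
    K=C[0];M=np.array(robot.calibration('wrist')['mount'])
    def toolpt(q,zt):
        dd=M[:3,:3]@np.linalg.solve(K,[q[0],q[1],1.]); return M[:3,3]+dd*(zt-M[2,3])/dd[2]
    for name,zt,r0,r1,cols in(('bottom',.043,202,212,list(range(222,258))+list(range(310,352))),('tier top',.021,213,223,range(228,340))):
        T=[]
        for c in cols:
            G=np.abs(g[r0+1:r1+1,c]-g[r0-1:r1-1,c]).sum(1); k=G.argmax()
            w=G[max(k-1,0):k+2]; T.append(toolpt((c,r0+max(k-1,0)+(w*np.arange(len(w))).sum()/w.sum()),zt))
        T=np.array(T); a,b=np.polyfit(T[:,1],T[:,0],1); res=T[:,0]-a*T[:,1]-b; ok=abs(res-np.median(res))<.0015; a,b=np.polyfit(T[ok,1],T[ok,0],1)
        print(name,'tool x at y=0: %.4f slope deg %.2f n %d/%d sd %.4f'%(b,np.degrees(a),ok.sum(),len(T),res[ok].std()))
    row=200
    for zt,r0 in((.021,240),):
        r=g[r0,200:365]; G=np.abs(r[2:]-r[:-2]).sum(1); 
        for k in np.argsort(G)[::-1][:8]: print('edge col',k+201,'tool y %.4f'%toolpt((k+201,r0),zt)[1],int(G[k]))
if __name__=='__main__': measure(sys.argv[1],json.load(open(sys.argv[1]+'.json')))
E
python3 m.py w4
```

```text
dowel [318.7 117.9] [ 0.5857 -0.2102  0.083 ] area 200
dowel [252.  147.1] [ 0.5166 -0.2182  0.083 ] area 138
sep 0.0696 exp .0699 yaw -17.08 centre [ 0.5512 -0.2142  0.083 ] tool yaw -16.53
bottom tool x at y=0: 0.0270 slope deg 0.14 n 78/78 sd 0.0001
tier top tool x at y=0: 0.0261 slope deg 0.33 n 91/112 sd 0.0009
edge col 330 tool y 0.0301 277
edge col 234 tool y -0.0290 245
edge col 329 tool y 0.0295 231
edge col 235 tool y -0.0284 205
edge col 356 tool y 0.0461 167
edge col 331 tool y 0.0307 140
edge col 357 tool y 0.0467 133
edge col 233 tool y -0.0296 126
```

The dowels are 69.6 mm apart (69.9 expected), centred at (0.5512,-0.2142) with yaw -17.1°. The held part sits within 0.5 mm and 0.3° of the jaws. I'll move above the dowels.

Run:
```python
from h import *
plan([.5506,-.2144,.155],np.radians(-17.25),3)
```

```text
shift [2.31 0.08 2.49] turn [-0.    -0.     0.004]
shift [2.31 0.07 2.48] turn [-0.    -0.     0.004]
shift [2.31 0.06 2.48] turn [-0.    -0.     0.004]
```

Call:
step_arm(steps=[{"ax": 0,"ay": 0,"az": 0.004,"x": 2.3,"y": 0.1,"z": 1.5,"claw": -1},{"ax": 0,"ay": 0,"az": 0.004,"x": 2.3,"y": 0.05,"z": 2.5,"claw": -1},{"ax": 0,"ay": 0,"az": 0.005,"x": 2.3,"y": 0.05,"z": 3.4,"claw": -1},{"ax": 0,"ay": 0,"az": 0,"x": 0,"y": 0,"z": 0,"claw": -1},{"ax": 0,"ay": 0,"az": 0,"x": 0,"y": 0,"z": 0,"claw": -1}])

```text
t: 6.05
eef_pos: [0.5512, -0.2164, 0.1572]
eef_rot: [[0.297, 0.955, 0.001], [0.955, -0.297, -0.001], [-0.001, 0.001, -1.0]]
wrist_force: [-0.2, 0.4, -1.4]
width: 0.511
finger_force: 55.0
```

Call:
step_arm(steps=[{"ax": 0,"ay": 0,"az": 0,"x": 0,"y": 0,"z": 0,"claw": -1},{"ax": 0,"ay": 0,"az": 0,"x": 0,"y": 0,"z": 0,"claw": -1},{"ax": 0,"ay": 0,"az": 0,"x": 0,"y": 0,"z": 0,"claw": -1}])

```text
t: 6.42
eef_pos: [0.5508, -0.2171, 0.1568]
eef_rot: [[0.299, 0.954, 0.001], [0.954, -0.299, -0.001], [-0.0, 0.001, -1.0]]
wrist_force: [0.0, 0.7, -1.6]
width: 0.511
finger_force: 55.0
```

Run:
```python
from h import *
P=[]
s0=robot.observe()
for i in range(3):
    im=robot.camera('scene');s=robot.observe();P.append(s['eef_pos'])
cv2.imwrite('pics/s5.png',cv2.resize(im[110:220,160:280,::-1],None,fx=5,fy=5,interpolation=cv2.INTER_CUBIC))
P.append(s0['eef_pos']);print(np.round(P,4),np.round(s['eef_rot'],4).tolist(),s['wrist_force'])
plan([.5506,-.2144,.142],np.radians(-17.25),1)
```

```text
[[ 0.5507 -0.217   0.1566]
 [ 0.5506 -0.2168  0.1564]
 [ 0.5506 -0.2167  0.1563]
 [ 0.5508 -0.2171  0.1568]] [[0.2987, 0.9543, 0.0001], [0.9543, -0.2987, -0.0001], [-0.0, 0.0002, -1.0]] [ 0.17940123 -0.91379166 -2.02739299]
shift [ 0.22 -0.07  1.43] turn [ 0.     0.    -0.002]
```

View pics/s5.png

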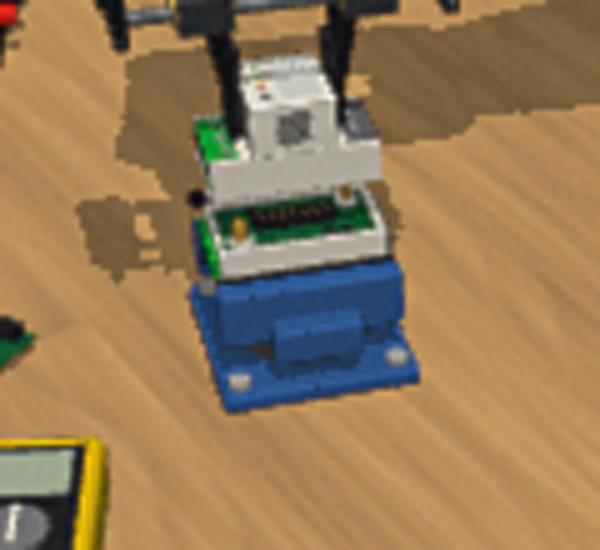

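The scene view shows the part hovering above the lower half, green over green at (220,150) and (205,250). I'll shift it the 2 mm it fell short and come down to just above the dowel tips.

Call:
step_arm(steps=[{"ax": 0,"ay": 0,"az": -0.002,"x": 0.23,"y": -0.05,"z": 0.8,"claw": -1},{"ax": 0,"ay": 0,"az": 0,"x": 0,"y": 0,"z": 0.5,"claw": -1},{"ax": 0,"ay": 0,"az": 0,"x": 0,"y": 0,"z": 0,"claw": -1},{"ax": 0,"ay": 0,"az": 0,"x": 0,"y": 0,"z": 0,"claw": -1},{"ax": 0,"ay": 0,"az": 0,"x": 0,"y": 0,"z": 0,"claw": -1}])

```text
t: 7.2
eef_pos: [0.551, -0.2143, 0.1434]
eef_rot: [[0.296, 0.955, 0.0], [0.955, -0.296, -0.0], [-0.0, 0.0, -1.0]]
wrist_force: [-0.4, -0.5, -1.7]
width: 0.515
finger_force: 55.0
```

Run:
```python
from h import *
plan([.5506,-.2144,.136],np.radians(-17.25),1)
```

```text
shift [-0.02 -0.03  0.74] turn [0. 0. 0.]
```

On target within 0.5 mm. I'll go down onto the tapers slowly and watch the force.

Call:
step_arm(steps=[{"ax": 0,"ay": 0,"az": 0,"x": 0,"y": 0,"z": 0.4,"claw": -1},{"ax": 0,"ay": 0,"az": 0,"x": 0,"y": 0,"z": 0.4,"claw": -1},{"ax": 0,"ay": 0,"az": 0,"x": 0,"y": 0,"z": 0.2,"claw": -1},{"ax": 0,"ay": 0,"az": 0,"x": 0,"y": 0,"z": 0,"claw": -1}])

```text
t: 7.7
eef_pos: [0.5506, -0.2143, 0.1328]
eef_rot: [[0.296, 0.955, -0.001], [0.955, -0.296, -0.0], [-0.0, -0.0, -1.0]]
wrist_force: [-0.6, -0.5, -1.3]
width: 0.514
finger_force: 55.0
```

Call:
step_arm(steps=[{"ax": 0,"ay": 0,"az": 0,"x": 0,"y": 0,"z": 0.3,"claw": -1},{"ax": 0,"ay": 0,"az": 0,"x": 0,"y": 0,"z": 0.2,"claw": -1},{"ax": 0,"ay": 0,"az": 0,"x": 0,"y": 0,"z": 0,"claw": -1},{"ax": 0,"ay": 0,"az": 0,"x": 0,"y": 0,"z": 0,"claw": -1}])

```text
t: 8.2
eef_pos: [0.5508, -0.2145, 0.1285]
eef_rot: [[0.297, 0.955, 0.0], [0.955, -0.297, -0.001], [-0.0, 0.0, -1.0]]
wrist_force: [-3.0, -2.1, 1.8]
width: 0.512
finger_force: 55.0
```

The part has met the contact strip. I'll press on down.

Call:
step_arm(steps=[{"ax": 0,"ay": 0,"az": 0,"x": 0,"y": 0,"z": 0.2,"claw": -1},{"ax": 0,"ay": 0,"az": 0,"x": 0,"y": 0,"z": 0.2,"claw": -1},{"ax": 0,"ay": 0,"az": 0,"x": 0,"y": 0,"z": 0.1,"claw": -1},{"ax": 0,"ay": 0,"az": 0,"x": 0,"y": 0,"z": 0,"claw": -1},{"ax": 0,"ay": 0,"az": 0,"x": 0,"y": 0,"z": 0,"claw": -1}])

```text
t: 8.82
eef_pos: [0.5508, -0.2145, 0.1249]
eef_rot: [[0.296, 0.955, -0.0], [0.955, -0.296, -0.001], [-0.001, 0.0, -1.0]]
wrist_force: [-6.6, 0.5, 11.9]
width: 0.512
finger_force: 55.0
```

Call:
step_arm(steps=[{"ax": 0,"ay": 0,"az": 0,"x": 0,"y": -0.03,"z": 0.1,"claw": -1},{"ax": 0,"ay": 0,"az": 0,"x": 0,"y": 0,"z": 0.1,"claw": -1},{"ax": 0,"ay": 0,"az": 0,"x": 0,"y": 0,"z": 0,"claw": -1},{"ax": 0,"ay": 0,"az": 0,"x": 0,"y": 0,"z": 0,"claw": -1},{"ax": 0,"ay": 0,"az": 0,"x": 0,"y": 0,"z": 0,"claw": -1}])

```text
t: 9.45
eef_pos: [0.5508, -0.2146, 0.1248]
eef_rot: [[0.296, 0.955, 0.001], [0.955, -0.296, -0.001], [-0.001, 0.001, -1.0]]
wrist_force: [-11.4, 1.8, 23.0]
width: 0.513
finger_force: 55.0
```

Run:
```python
from h import *
im=robot.camera('scene');s=robot.observe()
cv2.imwrite('pics/s6.png',cv2.resize(im[110:220,160:280,::-1],None,fx=5,fy=5,interpolation=cv2.INTER_CUBIC))
print(s['t'],s['eef_pos'],s['wrist_force'],s['torque'],s['finger_force'])
```

```text
9.5 [ 0.55076828 -0.21457841  0.12478754] [-11.55153507   1.5951664   22.48914296] [ 0.33476464  2.30041261 -0.06081239] 54.99179248698056
```

View pics/s6.png

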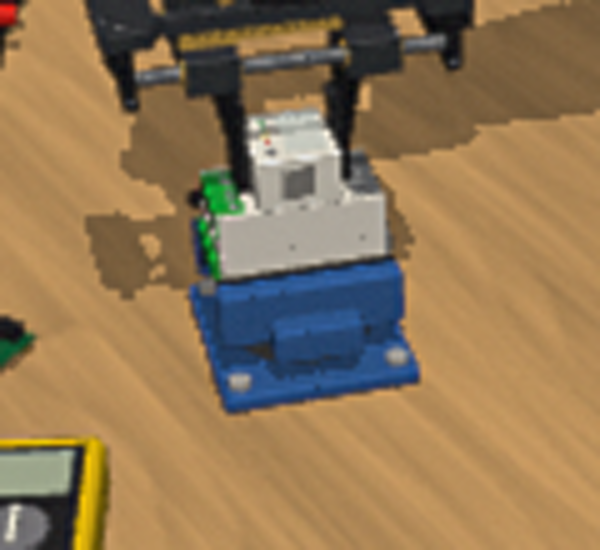

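The view shows the seam shut with no gap, green over green. The TCP stopped at 0.1248 m (0.125 expected), and a further 2 mm of commanded push only raised the force to 22 N, so it has bottomed out. I'm handing in while still pressing.

```bash
python3 -c "
from plant import robot
print(robot.finish_job())"
```

```text
the job is handed in; nothing more can be done
None
```

I pulled the white upper half off the test rail, seated it on both dowels green over green, and handed the job in at about 9.5 s with the gripper still pressing it shut at about 22 N; I never touched the dark module or anything else on the bench, and no verdict was returned.

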